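Set the printer cassette's paper guides to a pack of cards

TASK

The printer's paper cassette has been pulled out and a pack of blank cards dropped into it askew. With the fingertips, push the two blue-tabbed guides (the length guide and the width guide) up to the cards, each past its earlier notch and on until it drops into the notch at its yellow size mark, so that the cards end square in the corner between the feed end and the far wall. Push only on the backs of the guides and without jamming the cards, do not pinch the guides, do not lift the cards, and leave the other things on the desk alone.

Things in the scene. Friction and masses are not known exactly. Their poses are not given: they have to be found in the camera images.
- cassette: Open grey printer paper cassette, white front panel, fixed on the desk, 218 x 284 x 42 mm outside. Origin: centre underside. Inner faces: front panel x = -100 mm, far wall x = +100, feed end wall y = +130, opposite wall y = -130; inner floor z = 8; front panel 42 high and 14 thick, walls 36 high and 4 thick. Floor slots guide the length guide along y (at x = +47) and the width guide along x (at y = +56).
- length_mark (a point): On the cassette floor, in the middle of the length guide's travel line level with the yellow dash on the far wall's rim: the guide's paper face stands over this point when the guide is in its notch for these cards (cassette x = 47, y = -20 mm). A white dash 30 mm before it is for a larger size, to be passed. (Short lines on the floor repeat the dashes.)
- width_mark (a point): The same for the width guide: its paper face stands over this point, level with the yellow dash on the feed end wall's rim, when in the notch for these cards (cassette x = -7, y = 56 mm). The white dash of a larger size lies 28 mm before it.
- length_guide (a joint): Travel (m) of the length guide along cassette +y, towards the cards; 0 = right back (paper face at y = -95 mm). Starts at 0.010 to 0.030. Spring notches at 0.045 (larger size, to be passed) and 0.075 (these cards: the goal). Sliding friction 0.5 N, and 1 to 3 N more once it pushes the cards. In the last notch the cards have 2 mm of play; pushing further jams them.
- width_guide (a joint): Travel (m) of the width guide along cassette +x, towards the far wall; 0 = right back (paper face at x = -65 mm). Starts at 0.003 to 0.018. Spring notches at 0.030 (larger size, to be passed) and 0.058 (these cards: the goal). Otherwise as the length guide.
- length_guide_push (a point): Middle of the upper back of the length guide's blue touch block, to be pushed by a fingertip towards cassette +y. 45 mm above the desk; the block is 44 wide (along cassette x), from 12 to 56 mm above the desk, so it stands 20 above the walls. The paper face is 13 mm ahead of this point. Behind the block only the guide's foot, 19 mm further back, 12.5 mm above the desk.
- width_guide_push (a point): The same point on the width guide's blue touch block (44 mm wide along cassette y), to be pushed towards cassette +x; same heights, paper face 13 mm ahead, foot 19 mm further back.
- length_guide_face (a point): Grey paper-side plate of the length guide, 70 mm wide (along cassette x), 9.5 to 55.5 mm above the desk; not to be touched with the fingers. This point: on the paper face, 20 mm above the desk, mid-width. A notch lies between two ribs, 5 mm before and 5 behind it.
- width_guide_face (a point): Grey paper-side plate of the width guide, 80 mm wide (along cassette y), otherwise as the length guide's. Both guides: climbing a rib takes up to about 10 N, most at 10 mm before the notch and less up to the crest 5 mm before it; from about 3 mm before the notch the guide snaps in by itself.
- cards: Loose pack of white cards, 105 (x) x 148 (y) x 18 mm, 0.2 kg, lying on the cassette's floor. Origin: centre of its underside, z up. It starts up to 20 mm (x) and 28 mm (y) short of the corner and up to 0.1 rad askew; squared, its origin is at about (46.5, 55) mm in the cassette.
- mug: Bystander, not part of the job. Green and white mug, 78 mm wide, 101 high; origin at the centre of its underside.
- stapler: Bystander, not part of the job. Red stapler, 36 x 141 x 47 mm; origin at the centre of its underside.
- tape_roll: Bystander, not part of the job. Purple roll of tape lying flat, 100 mm across, 45 high; origin at the centre of its underside.
- highlighter: Bystander, not part of the job. Yellow and black highlighter lying flat, 109 mm long, 15 high; origin at the centre of its underside.
- correction_bottle: Bystander, not part of the job. Small white and green bottle, 30 mm across, 74 high; origin at the centre of its underside.
- glue_stick: Bystander, not part of the job. Upright yellow glue stick, 26 mm across, 93 high; origin at the centre of its underside.
- eraser: Bystander, not part of the job. Blue and white eraser, 19 x 43 x 12 mm; origin at the centre of its underside.

How it is judged (in metres and radians):
At the end, for the whole second after the job is handed in: Both guides rest in the notch of their yellow mark (length guide 0.075, width guide 0.058, each within 2.5 mm) and the pack lies flat and still on the cassette's floor, square (within 0.05 rad) in the corner of feed end and far wall (within 4 mm of its squared place) (value of joint length_guide between 0.0725 and 0.0775 m and value of joint width_guide between 0.0555 and 0.0605 m and x of cards in the frame of cassette between 0.0425 and 0.0505 m and y of cards in the frame of cassette between 0.051 and 0.059 m and angle between the y axis of cards and the y axis of cassette, either way round below 0.05 rad and z of cards in the frame of cassette below 0.012 m and linear speed of cards below 0.02 m/s); the robot touches nothing.
It fails at once if the cards are lifted or tipped up (z of cards in the frame of cassette above 0.022 m or angle between cards's own z axis and vertical above 0.2 rad).
It fails at once if a guide is pinched, or touched on its paper side (over 3 N) (contact force between the fingers and length_guide_c0 above 3 N or contact force between the fingers and width_guide_c0 above 3 N).
It fails at once if the cards are jammed: a guide's paper side presses on them with more than 35 N (contact force between any of length_guide_c0, width_guide_c0 and cards above 35 N).
It fails at once if a bystander on the desk is moved more than 25 mm (distance of any of mug, stapler, tape_roll, highlighter, correction_bottle, glue_stick, eraser from where it was at the start of the episode above 0.025 m).
It also fails if it takes over 51 s, if anything falls off the work surface, if the arm or the gripper's body presses on something with over 40 N, if the wrist force passes 120 N, or if a joint passes its speed limit or range.

ROBOT

A 7-joint arm with a two-finger parallel gripper is mounted at the origin on a cart in front of the work surface, level with it; the furniture and walls round the work are solid. World frame = base frame: x ahead of the robot, y to its left, z up, the work surface at z = 0. Lengths are in mm, angles in rad, forces in N, time in s.
With the tool pointing down it reaches from about 400 to 900 mm from the base axis. Payload 5.6 kg.
Tool frame: the origin (TCP) lies midway between the tips of the shut fingers; the grasp point (between the pads) lies 19 mm behind it; x points along the fingers, y is the direction in which the jaws open and shut, and the axes are right-handed (so a half turn about x gives the same grasp; the last joint's range is limited). The gripper opens to 92 mm and grips with 3 to 60 N. Pads are 20 mm wide; open, the fingers measure 128 mm over their backs; the gripper's body (75 mm by 189 mm) begins 69 mm behind the grasp point.
Start: joints at [-1.209, 0.468, -0.012, 1.603, 0.006, 1.071, -0.056], TCP at [256.033, 597.458, 214.592] pointing down, gripper open.
Joint ranges: [-2.53, 2.53], [-0.31, 2.02], [-1.57, 1.55], [0.28, 2.44], [-1.29, 4.43], [0.15, 1.84], [-2.92, 2.92]. Speed limits (rad/s): [2.57, 2.57, 3.14, 3.14, 3.14, 3.14, 3.14].

INTERFACE

Orientations are given as a rotation vector (axis times angle).
In Python, from cell import robot, grip, kin, viewer gives the robot as it stands. Calls block until the motion is done:
- robot.movep(position, orientation): joint-space move of the TCP to a pose.
- robot.servo_line(position, feed=150, rotation=None): straight line of the TCP; rotation=None keeps the orientation; feed is the mean speed in mm/s.
- robot.goto_joints(angles): joint-space move.
- grip(opening, newtons=None): opening from 0.0 (shut) to 1.0 (fully open); newtons is the grip in N (None keeps the last); returns when the fingers have stopped.
- robot.hold(seconds).
- kin.ik(position, orientation): joint angles nearest the present ones, or None.
- robot.observe(): the state.
- viewer.read_camera(name): name is "side" or "top" or "wrist"; returns the picture (420x560x3 uint8, red, green, blue); there is no depth.
- viewer.camera_info(name): a dict with "camera_matrix" (3x3 intrinsics, pixels), "R" (3x3) and "t" (3): a world point X has camera coordinates R X + t. Camera axes: x right, y down, z forward; pixel columns grow to the right and rows downward; lengths in mm; the calibration is good to about 2 mm. The wrist camera is an equidistant fisheye: a pixel r from the principal point sees the ray r / f radians off the axis. A picture is of the moment at which its call begins: read the wrist's pose just before it. camera_info takes no time and is no camera call; for the wrist camera it gives the pose at the moment of the call.
A pose or a line that the arm cannot do raises robot.IKError and nothing moves.
- robot.job_done(): hands the job in, once; it reports no verdict.
Trained networks look in the newest picture that a camera, given by its name, has taken for a name from the list of things; names that differ only in an ending like _2 or _b are one class to them, and where a whole thing is asked for, a point or a joint stands for the part that bears it (a point fixed in the world has none). Each returns a list of dicts, best first, with "confidence" (0 to 1); they miss things now and then, are a little off and sometimes report something else, mostly with a low value. They report only what shows in the picture. A call takes as long as a camera call.
- viewer.silhouettes(name, camera): "mask" (420x560 bool, what is visible of it).
- viewer.pinpoint(name, camera): "at" ([x, y, z] in mm, in the coordinates of the camera as it stood for that picture, good to about 4 mm: a listed point, or the origin of a listed thing).
The state is a dict: "t": time; "joints": joint angles; "joint_velocities": joint speeds; "joint_torque": joint torques, N m; "tcp_pos": TCP position; "tcp_rot": TCP orientation; "contact_force": force on the tool from outside, world axes, zero at the start; "wrist_torque": the same for the moment, N m; "grip_width": opening from 0.0 (shut) to 1.0 (fully open).
Only numpy, scipy, OpenCV 4.12 (cv2) and the standard library are available. Lean on these libraries where they do the work, as an engineer would, in place of code of your own. Each camera call takes 0.05 s, during which the arm holds its last target.

## Working session

There is one attempt and no reset: what is moved stays moved. The work goes in short steps, each a Python script; the robot and the scene stay as the last script left them, time stands still between calls to the robot, and variables do not carry over. Pictures are saved under pics/ and viewed, and the job is handed in when it is done.

```bash
ls; mkdir -p pics
cat > h.py <<'E'
import numpy as np, cv2
from cell import robot, grip, kin, viewer
def save(cam,fn):
    im=viewer.read_camera(cam); cv2.imwrite('pics/'+fn,np.ascontiguousarray(im[:,:,::-1])); return im
def pin(name,cam):
    i=viewer.camera_info(cam); R=np.array(i['R']);t=np.array(i['t'])
    return [(round(d['confidence'],2),np.round(R.T@(np.array(d['at'])-t),1)) for d in viewer.pinpoint(name,cam)[:2]]
E
python3 - <<'E'
from h import *
for c in ('top','side'):
    save(c,c+'0.png')
    for n in ['cassette','length_mark','width_mark','length_guide_push','width_guide_push','length_guide_face','width_guide_face','cards','mug','stapler','tape_roll','highlighter','correction_bottle','glue_stick','eraser']:
        print(c,n,pin(n,c))
o=robot.observe();print(o['t'],o['tcp_pos'],o['tcp_rot'],o['contact_force'])
E
```

```text
pics
top cassette [(0.82, array([550.7, -41.7,  -0.7]))]
top length_mark [(0.59, array([595.2, -69.2,   5.1])), (0.16, array([ 661.7, -380.1,    2.3]))]
top width_mark [(0.57, array([552.1,  15.5,   3. ]))]
top length_guide_push [(0.68, array([ 592. , -132.3,   41.5]))]
top width_guide_push [(0.65, array([489.6,  20.8,  48.5])), (0.31, array([ 667.7, -376.1,    1.7]))]
top length_guide_face [(0.6, array([ 592.1, -122.4,   19. ]))]
top width_guide_face [(0.61, array([503.6,  18.9,  19.8]))]
top cards [(0.74, array([594.1,  -2. ,   6.8]))]
top mug [(0.7, array([548.5, 562.3,  -1.7]))]
top stapler [(0.71, array([ 460. , -380.3,    4.2]))]
top tape_roll [(0.74, array([ 665.3, -379.3,    2.2]))]
top highlighter [(0.75, array([594.3, -68.2,   7.5])), (0.61, array([ 537.3, -304. ,    2.5]))]
top correction_bottle [(0.72, array([ 664. , -380.1,    3. ])), (0.38, array([ 600.5, -300.8,    3.5]))]
top glue_stick [(0.38, array([370.5, 292.4,   1.1]))]
top eraser [(0.47, array([ 367.3, -258.5,    0.9]))]
side cassette [(0.61, array([ 5.52e+02, -3.91e+01, -1.00e-01]))]
side length_mark [(0.71, ar
[... 414 characters left out ...]
01]))]
side width_guide_face [(0.74, array([506.8,  25.9,  20.8]))]
side cards [(0.7, array([599. ,   7.9,  10.3]))]
side mug [(0.9, array([542.6, 568.1,   1.7]))]
side stapler [(0.76, array([ 4.588e+02, -3.759e+02, -3.000e-01]))]
side tape_roll [(0.67, array([ 6.661e+02, -3.722e+02, -1.000e-01])), (0.45, array([508.5,  24. ,  21.6]))]
side highlighter [(0.7, array([ 5.379e+02, -3.036e+02, -4.000e-01]))]
side correction_bottle [(0.7, array([ 600. , -295.5,    2.9])), (0.25, array([508. ,  26.4,  22.3]))]
side glue_stick [(0.71, array([374.5, 294.4,  -1.1]))]
side eraser []
1.6 [256.03396512 597.43983844 214.57256518] [ 0.31756984  1.54731498 -0.31763694] [ 0.03019938 -0.74633462 -0.2006887 ]
```

View pics/top0.png

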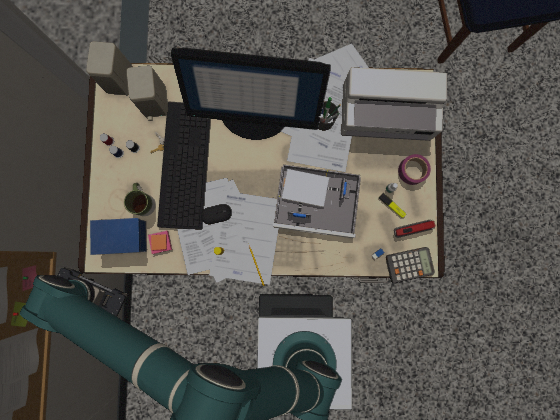

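View pics/side0.png

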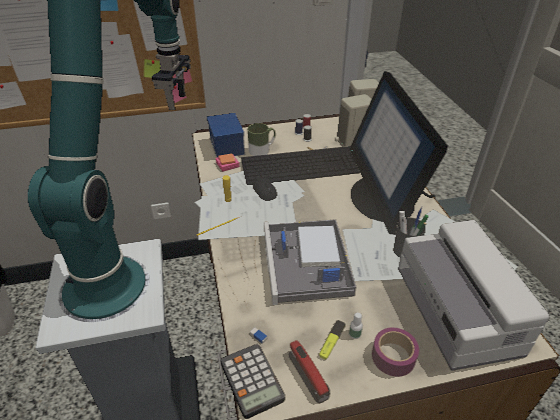

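```bash
cat >> h.py <<'E'
from scipy.spatial.transform import Rotation as Ro
def rotv(ang):  # tool x down, tool y at world angle ang
    x=np.array([0,0,-1.]);y=np.array([np.cos(ang),np.sin(ang),0]);z=np.cross(x,y)
    return Ro.from_matrix(np.c_[x,y,z]).as_rotvec()
E
python3 - <<'E'
from h import *
th=-0.13
print(viewer.camera_info('wrist'))
for a in (th,th+np.pi,th+np.pi/2,th-np.pi/2):
    for p in ([560,-60,330],[590,-145,60],[480,20,60]):
        q=kin.ik(p,rotv(a)); print(round(a,2),p,None if q is None else np.round(q,2))
print(Ro.from_rotvec(robot.observe()['tcp_rot']).as_matrix().round(2))
E
```

```text
{'camera_matrix': array([[325.1922621 ,   0.        , 278.04638613],
       [  0.        , 325.1922621 , 209.34873949],
       [  0.        ,   0.        ,   1.        ]]), 'R': array([[ 3.93586685e-01,  9.19287475e-01,  2.45950452e-04],
       [ 8.84871084e-01, -3.78924035e-01,  2.70960772e-01],
       [ 2.49184040e-01, -1.06428917e-01, -9.62590359e-01]]), 't': array([-650.69749797,  -31.91054428,  389.63405665])}
-0.13 [560, -60, 330] [-0.52  0.24  0.69  1.71 -0.16  1.24  0.08]
-0.13 [590, -145, 60] [-0.24  0.65  0.58  1.85 -0.48  0.79  0.46]
-0.13 [480, 20, 60] [-0.49  0.45  0.46  2.15 -0.34  0.61  0.08]
3.01 [560, -60, 330] [ 0.96  0.56 -1.31  1.62  0.54  1.39  2.6 ]
3.01 [590, -145, 60] [-0.64  1.1   1.33  1.87 -1.16  1.23 -2.17]
3.01 [480, 20, 60] [-0.03  0.43 -0.09  2.12  0.07  0.6   2.84]
1.44 [560, -60, 330] [-0.43  0.23  0.58  1.71 -0.13  1.24  1.62]
1.44 [590, -145, 60] [-0.12  0.61  0.4   1.84 -0.34  0.76  1.91]
1.44 [480, 20, 60] [-0.3   0.43  0.22  2.13 -0.16  0.6   1.48]
-1.7 [560, -60, 330] [-0.69  0.28  0.92  1.72 -0.24  1.25 -1.42]
-1.7 [590, -145, 60] [-0.32  0.69  0.7   1.85 -0.59  0.82 -1.02]
-1.7 [480, 20, 60] [-0.69  0.51  0.71  2.16 -0.54  0.66 -1.3 ]
[[ 0.    0.39  0.92]
 [-0.    0.92 -0.39]
 [-1.   -0.    0.  ]]
```

Run:
```python
from h import *
robot.movep([540,-50,330],rotv(-0.13))
grip(0.0)
i=viewer.camera_info('wrist');print(-np.array(i['R']).T@i['t'])
save('wrist','w1.png')
for n in ['cassette','length_mark','width_mark','length_guide_push','width_guide_push','length_guide_face','width_guide_face','cards']:
    print(n,pin(n,'wrist'))
o=robot.observe();print(o['t'],o['tcp_pos'],o['joints'],o['contact_force'],o['grip_width'])
```

```text
[551.03203473  25.57798969 499.27524314]
cassette [(0.96, array([553.4, -39. ,  -4.4]))]
length_mark [(0.59, array([599.3, -59.9,   8.5]))]
width_mark [(0.98, array([555.1,  19. ,   6.3]))]
length_guide_push [(0.87, array([ 594.1, -128.6,   44.4]))]
width_guide_push [(0.92, array([492.2,  24.7,  47.1]))]
length_guide_face [(0.57, array([ 593.7, -116.4,   16.1]))]
width_guide_face [(0.97, array([507.6,  21.4,  15.9])), (0.51, array([600.1, -60.6,   9.2]))]
cards [(0.67, array([597.4,   3.2,   3.7])), (0.67, array([601.7, -62.7,   7.9]))]
5.9417 [540.00916141 -49.99399477 330.00308545] [-0.5525982   0.19554564  0.68516368  1.76076434 -0.13079132  1.23134089
  0.03692374] [-0.08962821 -0.57247157  0.4854966 ] 0.002389873112348285
```

View pics/w1.png

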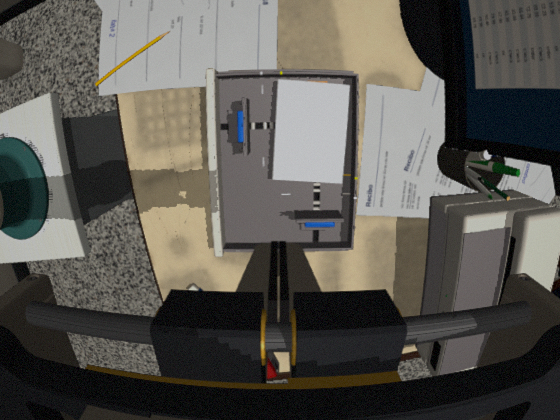

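Run:
```python
import cv2
im=cv2.imread('pics/w1.png')
c=im[60:260,200:370]; cv2.imwrite('pics/w1z.png',cv2.resize(c,None,fx=3,fy=3,interpolation=cv2.INTER_CUBIC))
```

```text
(no output)
```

View pics/w1z.png

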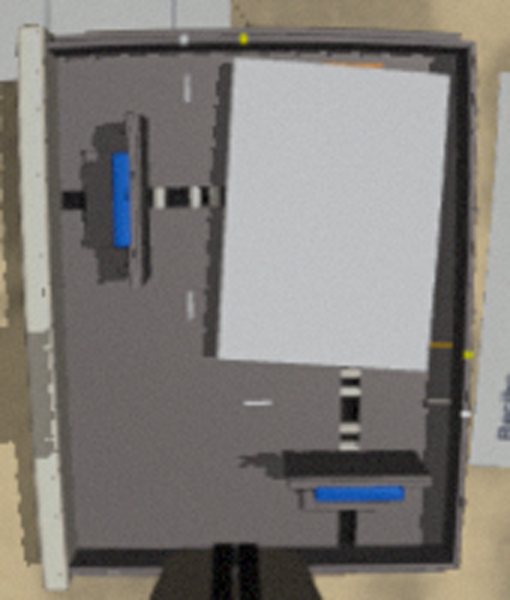

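```bash
cat >> h.py <<'E'
def proj(i,P):
    P=np.atleast_2d(P)@np.array(i['R']).T+np.array(i['t']); K=np.array(i['camera_matrix'])
    rho=np.hypot(P[:,0],P[:,1]);a=np.arctan2(rho,P[:,2])
    return np.c_[K[0,2]+K[0,0]*a*P[:,0]/rho, K[1,2]+K[1,1]*a*P[:,1]/rho]
def unproj(i,uv,z):
    K=np.array(i['camera_matrix']);R=np.array(i['R']);t=np.array(i['t'])
    d=(np.array(uv)-K[:2,2])/K[0,0];a=np.linalg.norm(d)
    r=R.T@np.r_[d/a*np.sin(a),np.cos(a)];c=-R.T@t
    return c+r*(z-c[2])/r[2]
def c2w(pose,P):
    P=np.atleast_2d(np.array(P,float));c,s=np.cos(pose[2]),np.sin(pose[2])
    return np.c_[pose[0]+c*P[:,0]-s*P[:,1],pose[1]+s*P[:,0]+c*P[:,1],P[:,2]]
def w2c(pose,p):
    d=np.array(p[:2])-pose[:2];c,s=np.cos(pose[2]),np.sin(pose[2])
    return np.array([c*d[0]+s*d[1],-s*d[0]+c*d[1]])
E
python3 - <<'E'
from h import *
from scipy.optimize import least_squares
i=viewer.camera_info('wrist')
P=np.array([(-7,132,36),(-35,132,36),(102,-20,36),(102,-50,36),(104,-134,36),(104,134,36)],float)
z=np.array([(244,39),(184,39),(468,355),(465,413),(458,568),(475,43)],float)
uv=z/3+[200,60]
f=lambda p:(proj(i,c2w(p,P))-uv).ravel()
s=least_squares(f,[552,-40,-.13],loss='soft_l1');print(s.x,np.round(s.fun.reshape(-1,2),2))
p=s.x
for n,q in (('Lback',(360,502)),('Lfront',(360,487)),('Wback',(113,200)),('Wfront',(131,200))):
    w=unproj(i,np.array(q)/3+[200,60],56);print(n,w.round(1),w2c(p,w).round(1))
for q in ((232,58),(449,75),(428,370),(217,357)):
    w=unproj(i,np.array(q)/3+[200,60],26);print('card',w2c(p,w).round(1))
for n,q in (('lp',(594.1,-128.6)),('wp',(492.2,24.7)),('lf',(593.7,-116.4)),('wf',(507.6,21.4)),('lm',(599.3,-59.9)),('wm',(555.1,19))): print(n,w2c(p,q).round(1))
E
```

```text
[ 5.55669328e+02 -3.90114334e+01 -1.20698020e-01] [[-0.22 -0.29]
 [-0.23 -0.  ]
 [-0.13  0.02]
 [-0.03  0.45]
 [ 0.26  0.8 ]
 [ 0.49 -0.9 ]]
Lback [ 592.1 -132.4   56. ] [ 47.5 -88.4]
Lfront [ 592.8 -124.8   56. ] [ 47.2 -80.7]
Wback [496.2  24.7  56. ] [-66.7  56.1]
Wfront [504.3  23.5  56. ] [-58.5  55.9]
card [-12.4 123.7]
card [ 92.6 117.3]
card [ 84.3 -29.5]
card [-21.1 -22.5]
lp [ 48.9 -84.3]
wp [-70.7  55.6]
lf [ 47.1 -72.2]
wf [-55.   54.2]
lm [ 45.8 -15.5]
wm [-7.6 57.5]
```

```bash
cat >> h.py <<'E'
pose=np.array([555.67,-39.0,-0.1207])
import math
def push(axis,fixed,start,end,z,rot,step=1.0,feed=40,fmax=22,stop=None):
    """step pushes along cassette axis; returns last coordinate"""
    u=c2w([0,0,pose[2]],[(1,0,0) if axis==0 else (0,1,0)])[0]
    log=[];v=start;f0=robot.observe()['contact_force']@u
    while v<end-1e-6:
        v=min(v+step,end)
        pt=[fixed,fixed,z];pt[axis]=v
        robot.servo_line(c2w(pose,[pt])[0],feed=feed,rotation=rot)
        o=robot.observe();f=-(o['contact_force']@u-f0);a=w2c(pose,o['tcp_pos'])[axis]
        log.append((round(v,1),round(a,1),round(f,1)))
        if f>fmax: print('FMAX');break
        if stop and stop(log): print('STOP');break
    print(o['t'],log);return v
E
python3 - <<'E'
from h import *
r=rotv(pose[2])
robot.movep(c2w(pose,[(47,-110,110)])[0],r)
robot.servo_line(c2w(pose,[(47,-110,42)])[0],feed=120,rotation=r)
o=robot.observe();print(o['t'],o['contact_force'],w2c(pose,o['tcp_pos']))
push(1,47,-110,-90,42,r,step=1,feed=40,stop=lambda l:l[-1][2]>2.5 and l[-2][2]>2.5)
save('wrist','w2.png')
E
```

```text
7.6333 [-0.01473478  0.31741021 -0.1783039 ] [  47.55825552 -110.09945524]
12.6333 [(-109, np.float64(-108.9), np.float64(-0.2)), (-108, np.float64(-107.8), np.float64(-0.4)), (-107, np.float64(-106.9), np.float64(1.0)), (-106, np.float64(-105.9), np.float64(0.2)), (-105, np.float64(-104.9), np.float64(0.6)), (-104, np.float64(-103.9), np.float64(0.2)), (-103, np.float64(-102.9), np.float64(0.4)), (-102, np.float64(-101.9), np.float64(0.2)), (-101, np.float64(-100.9), np.float64(0.3)), (-100, np.float64(-99.9), np.float64(0.9)), (-99, np.float64(-98.9), np.float64(-0.2)), (-98, np.float64(-98.0), np.float64(0.9)), (-97, np.float64(-96.9), np.float64(1.1)), (-96, np.float64(-95.9), np.float64(0.4)), (-95, np.float64(-94.8), np.float64(1.2)), (-94, np.float64(-93.8), np.float64(0.6)), (-93, np.float64(-92.8), np.float64(0.6)), (-92, np.float64(-91.9), np.float64(1.0)), (-91, np.float64(-90.9), np.float64(0.6)), (-90, np.float64(-89.8), np.float64(0.7))]
```

View pics/w2.png

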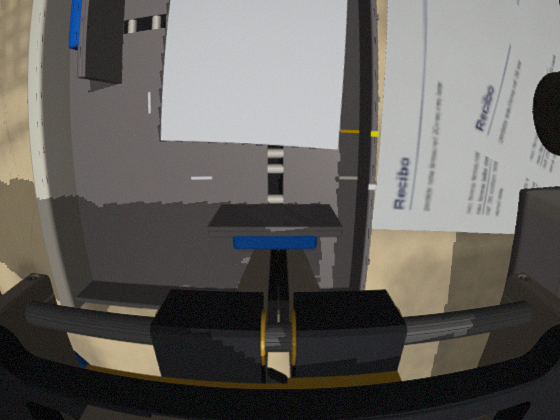

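```bash
python3 - <<'E'
from h import *
i=viewer.camera_info('wrist')
for uv in ((260,249),(294,249),(275,236)): print(w2c(pose,unproj(i,uv,56)))
E
python3 - <<'E'
import cv2
im=cv2.imread('pics/w2.png')
c=im[180:300,190:370]; cv2.imwrite('pics/w2z.png',cv2.resize(c,None,fx=4,fy=4,interpolation=cv2.INTER_CUBIC))
E
```

```text
[ 39.00149509 -78.32010407]
[ 56.56592767 -78.31467895]
[ 46.77183501 -71.12558621]
```

View pics/w2z.png

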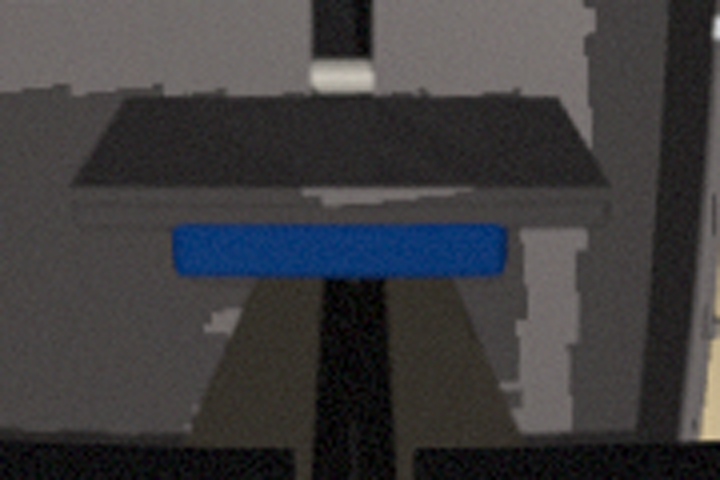

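Run:
```python
from h import *
r=rotv(pose[2])
push(1,47,-90,-54,42,r,step=1.5,feed=60)
save('wrist','w3.png')
```

```text
18.6833 [(-88.5, np.float64(-88.3), np.float64(-1.3)), (-87.0, np.float64(-86.8), np.float64(-0.9)), (-85.5, np.float64(-85.3), np.float64(-0.6)), (-84.0, np.float64(-83.8), np.float64(-0.5)), (-82.5, np.float64(-82.3), np.float64(-0.7)), (-81.0, np.float64(-81.7), np.float64(2.0)), (-79.5, np.float64(-81.0), np.float64(3.9)), (-78.0, np.float64(-79.5), np.float64(5.6)), (-76.5, np.float64(-75.1), np.float64(-0.2)), (-75.0, np.float64(-74.1), np.float64(-0.5)), (-73.5, np.float64(-73.2), np.float64(-0.7)), (-72.0, np.float64(-72.1), np.float64(0.2)), (-70.5, np.float64(-71.6), np.float64(2.4)), (-69.0, np.float64(-70.9), np.float64(4.5)), (-67.5, np.float64(-68.5), np.float64(2.4)), (-66.0, np.float64(-64.2), np.float64(-0.8)), (-64.5, np.float64(-63.8), np.float64(0.8)), (-63.0, np.float64(-62.8), np.float64(-0.3)), (-61.5, np.float64(-61.4), np.float64(-0.7)), (-60.0, np.float64(-59.9), np.float64(-0.9)), (-58.5, np.float64(-58.3), np.float64(-1.0)), (-57.0, np.float64(-56.8), np.float64(-1.1)), (-55.5, np.float64(-55.3), np.float64(-0.9)), (-54.0, np.float64(-53.8), np.float64(-0.4))]
```

View pics/w3.png

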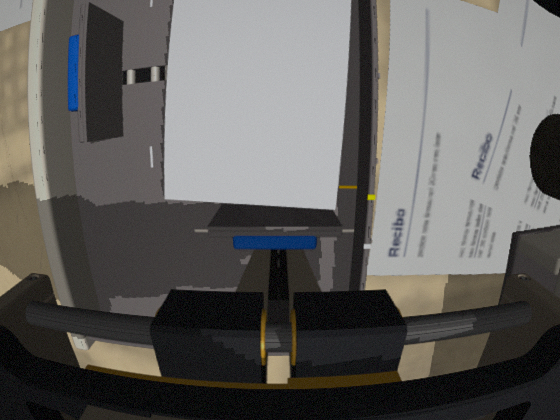

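Run:
```python
from h import *
r=rotv(pose[2])
v=push(1,47,-54,-50,42,r,step=2,feed=60)
push(1,47,-50,-44.5,42,r,step=1,feed=60,stop=lambda l:len(l)>2 and l[-1][0]>-49 and l[-1][1]>-47.5 and l[-1][2]<1 and max(x[2] for x in l)>3)
i=viewer.camera_info('wrist'); save('wrist','w4.png')
```

```text
19.2333 [(-52, np.float64(-52.1), np.float64(-0.2)), (-50, np.float64(-51.4), np.float64(4.5))]
20.7333 [(-49, np.float64(-51.1), np.float64(1.7)), (-48, np.float64(-50.7), np.float64(1.9)), (-47, np.float64(-48.1), np.float64(-1.6)), (-46, np.float64(-44.2), np.float64(-5.1)), (-45, np.float64(-44.3), np.float64(-4.9)), (-44.5, np.float64(-44.4), np.float64(-4.2))]
```

View pics/w4.png

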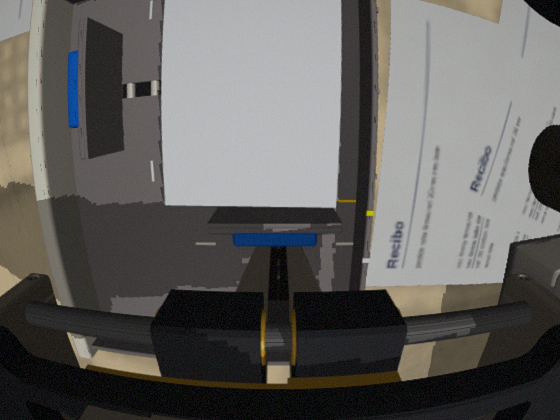

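```bash
python3 - <<'E'
from h import *
r=rotv(pose[2])
robot.servo_line(c2w(pose,[(47,-58,42)])[0],feed=120,rotation=r)
robot.servo_line(c2w(pose,[(47,-58,115)])[0],feed=200,rotation=r)
robot.movep(c2w(pose,[(-90,15,150)])[0],r)
i=viewer.camera_info('wrist'); save('wrist','w5.png')
for n in ('length_guide_face','length_guide_push','width_guide_push','cards'):
    print(n,[(c,w2c(pose,p).round(1)) for c,p in pin(n,'wrist')])
r2=rotv(pose[2]+np.pi/2)
robot.movep(c2w(pose,[(-92,56,100)])[0],r2)
robot.servo_line(c2w(pose,[(-92,56,47)])[0],feed=120,rotation=r2)
o=robot.observe();print(o['t'],o['contact_force'],w2c(pose,o['tcp_pos']),o['tcp_pos'][2])
np.save('i5.npy',i,allow_pickle=True)
E
python3 - <<'E'
import cv2
im=cv2.imread('pics/w5.png')
cv2.imwrite('pics/w5z.png',cv2.resize(im[0:300],None,fx=1.4,fy=1.4,interpolation=cv2.INTER_CUBIC))
E
```

```text
length_guide_face [(0.91, array([ 46.2, -19.4]))]
length_guide_push [(0.58, array([ 50.9, -28.8]))]
width_guide_push [(0.95, array([-70.2,  53.7]))]
cards [(0.59, array([31.8, 54.4])), (0.18, array([-70.1,  54.8]))]
24.325 [-0.62932304  0.52510456 -0.04495896] [-91.82901741  55.91823879] 47.13143098010841
```

View pics/w5z.png

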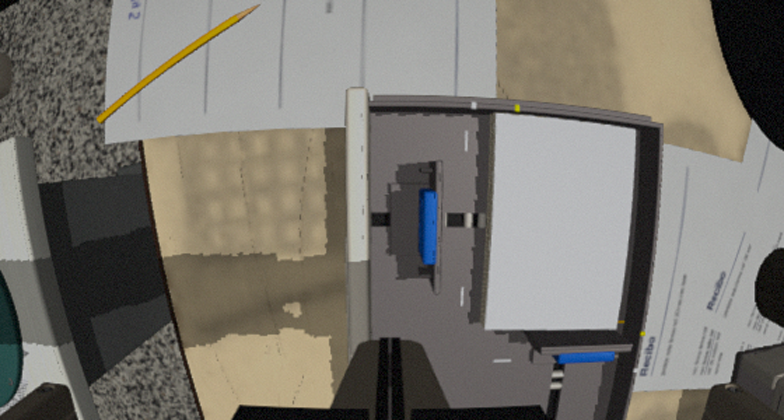

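Run:
```python
from h import *
r2=rotv(pose[2]+np.pi/2)
robot.servo_line(c2w(pose,[(-82,56,47)])[0],feed=100,rotation=r2)
robot.servo_line(c2w(pose,[(-82,56,42)])[0],feed=60,rotation=r2)
push(0,56,-82,-40,42,r2,step=2,feed=60)
save('wrist','w6.png')
```

```text
30.075 [(-80, np.float64(-79.8), np.float64(-0.1)), (-78, np.float64(-77.8), np.float64(-0.3)), (-76, np.float64(-75.8), np.float64(-0.4)), (-74, np.float64(-73.8), np.float64(0.3)), (-72, np.float64(-71.8), np.float64(-0.3)), (-70, np.float64(-69.8), np.float64(-0.9)), (-68, np.float64(-68.9), np.float64(3.9)), (-66, np.float64(-67.7), np.float64(4.9)), (-64, np.float64(-63.0), np.float64(-0.4)), (-62, np.float64(-61.4), np.float64(0.2)), (-60, np.float64(-59.8), np.float64(0.1)), (-58, np.float64(-58.9), np.float64(3.4)), (-56, np.float64(-57.7), np.float64(6.0)), (-54, np.float64(-53.0), np.float64(-1.0)), (-52, np.float64(-51.4), np.float64(-0.0)), (-50, np.float64(-49.8), np.float64(-0.6)), (-48, np.float64(-47.9), np.float64(-0.4)), (-46, np.float64(-45.8), np.float64(0.6)), (-44, np.float64(-44.0), np.float64(0.5)), (-42, np.float64(-41.9), np.float64(1.2)), (-40, np.float64(-40.9), np.float64(5.4))]
```

View pics/w6.png

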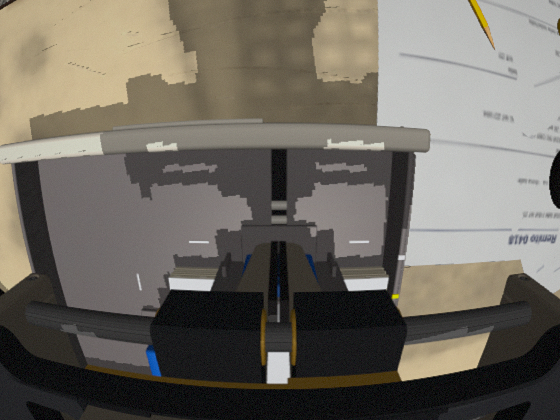

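```bash
python3 - <<'E'
from h import *
r2=rotv(pose[2]+np.pi/2)
push(0,56,-40,-33,42,r2,step=1,feed=60,stop=lambda l:len(l)>2 and l[-1][1]>-35 )
robot.hold(0.2)
print(w2c(pose,robot.observe()['tcp_pos']),robot.observe()['contact_force'])
robot.servo_line(c2w(pose,[(-48,56,42)])[0],feed=120,rotation=r2)
robot.servo_line(c2w(pose,[(-48,56,115)])[0],feed=200,rotation=r2)
robot.movep(c2w(pose,[(0,-60,320)])[0],rotv(pose[2]))
i=viewer.camera_info('wrist'); save('wrist','w7.png')
for n in ('length_guide_face','width_guide_face','length_guide_push','width_guide_push','cards'):
    print(n,[(c,w2c(pose,p).round(1)) for c,p in pin(n,'wrist')])
print(robot.observe()['t'])
E
python3 - <<'E'
import cv2
im=cv2.imread('pics/w7.png')
cv2.imwrite('pics/w7z.png',cv2.resize(im[50:250,190:390],None,fx=3,fy=3,interpolation=cv2.INTER_CUBIC))
E
```

```text
STOP
31.125 [(-39, np.float64(-40.5), np.float64(2.0)), (-38, np.float64(-40.1), np.float64(3.8)), (-37, np.float64(-37.6), np.float64(-1.9)), (-36, np.float64(-34.4), np.float64(-4.1))]
[-35.30255768  55.97639415] [ 0.19746445 -0.1048731   0.00052662]
length_guide_face [(0.56, array([ 45.6, -18.4]))]
width_guide_face [(0.95, array([-6. , 56.4]))]
length_guide_push [(0.77, array([ 48. , -27.6]))]
width_guide_push [(0.86, array([-20.4,  56.7]))]
cards [(0.57, array([46.3, 54.9]))]
33.6
```

View pics/w7z.png

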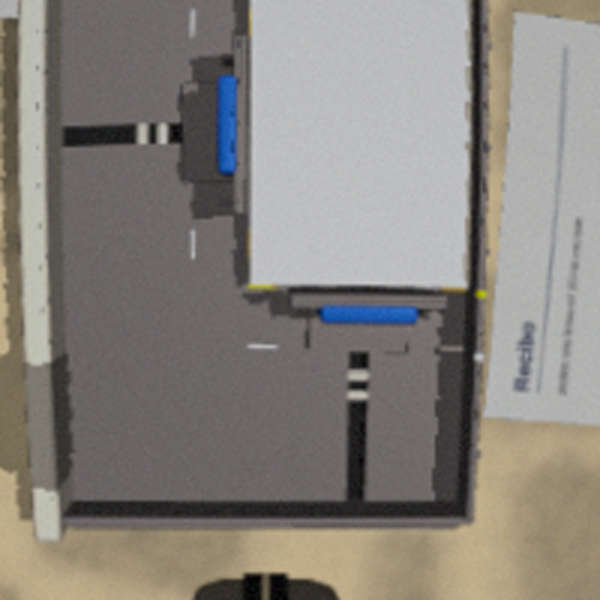

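Run:
```python
from h import *
i=viewer.camera_info('wrist')
for n,q,z in (('Lback(-33)',(370,323),56),('Wback(-20)',(218,125),56),('card corner(-6,-19)',(250,286),26),('card corner(99,-19)',(468,289),26),('yellow(102,-20)',(482,294),36)):
    print(n,w2c(pose,unproj(i,np.array(q)/3+[190,50],z)).round(1))
o=robot.observe();print(o['contact_force'],o['t'])
robot.job_done()
```

```text
Lback(-33) [ 48.5 -32.9]
Wback(-20) [-19.  55.]
card corner(-6,-19) [ -5.5 -19. ]
card corner(99,-19) [ 99. -19.]
yellow(102,-20) [103.8 -20.4]
[ 0.81233865 -0.23193515  1.44578577] 33.6
the job is handed in; nothing more can be done
```

Both guides are in the notches at their yellow marks, and the cards lie square in the corner between the feed end and the far wall. I handed the job in at about 33.6 s of the 51 s allowed; no verdict was reported.

I pushed the length guide first, then the width guide, with shut fingers on the backs of the blue blocks. Each went past its earlier notch and I stopped once it had snapped into the second. The pushing force I logged stayed at or below about 7 N.

Last checks, in the cassette frame, from the final wrist picture:

| What | Measured | Goal |
|---|---|---|
| Length guide block back, y | −32.9 mm | −33 mm |
| Width guide block back, x | −19.0 mm | −20 mm |
| Cards origin | (46.3, 54.9) mm | (46.5, 55) mm |
| Cards near corners | (−5.5, −19) and (99, −19) mm | (−6, −19) and (99, −19) mm |

- **Disagreement:** the trained network put the length guide's push point at y = −27.6 mm, about 5 mm ahead of where it should be. Its reading of the same guide's face, −18.4 mm against −20, and my own pixel measurement both agree with the notch.
- **Clear of everything:** the arm was raised well above the cassette at hand-in, and I saw no contact with the other things on the desk. I did not re-measure their positions at the end.

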